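# Close a vial in the screw-capped test cell

## Robot

A 7-joint arm with a two-finger parallel gripper is mounted at the origin on a cart in front of the work surface, level with it; the furniture and walls round the work are solid. World frame = base frame: x ahead of the robot, y to its left, z up, the work surface at z = 0. Lengths are in m, angles in rad, forces in N, time in s.
With the tool pointing down it reaches from about 0.4 to 0.85 m from the base axis. Payload 4.5 kg.
Tool frame: the origin (TCP) lies midway between the tips of the shut fingers; the grasp point (between the pads) lies 19 mm behind it; z points along the fingers, y is the direction in which the jaws open and shut (so a half turn about z gives the same grasp; the last joint's range is limited). The gripper opens to 88 mm and grips with 3 to 60 N. Pads are 18 mm wide; open, the fingers measure 123 mm over their backs; the gripper's body (75 mm by 187 mm) begins 45 mm behind the grasp point.
Start: joints at [1.37, 0.689, -0.195, 1.565, 0.157, 0.902, -0.215], TCP at [0.145, -0.608, 0.239] pointing down, gripper open.
Joint ranges: [-3.01, 3.01], [-0.46, 2.08], [-1.47, 1.51], [0.13, 2.56], [-1, 4.14], [0.04, 2.09], [-2.66, 2.66]. Speed limits (rad/s): [2.57, 2.57, 3.14, 3.14, 3.14, 3.14, 3.14].

## Interface

Orientations are given as a unit quaternion [x, y, z, w].
In Python, from plant import r gives the robot as it stands. The module is installed in compiled form; this text tells all that it offers.
- The arm moves only by the shell command python3 -m jog 'ROWS' [FORCE]. ROWS is JSON, a list of rows, each an object with "translation": the shift along the tool's x, y, z in units of 40 mm (1.0 is 40 mm), a list of three; "twist": the turn about the tool's z in units of 6 degrees (1.0 is 6 degrees); "claw": the opening in per cent of the stroke, from 0 (shut) to 100 (fully open). A call has 1 to 20 rows; each row shifts and turns the commanded pose from where the row before left it, along the tool's axes as they then stand; what a row does not reach is not made up. A row lasts 1/12 s, in which the tool goes at most 41.7 mm and 7.16 degrees, less where a joint would pass 70% of its speed; a pose out of reach is approached as far as the arm can. A call is refused whole if a number of a shift passes 1 or a number of a turn 1, either way. A call with a gripper value outside its range is refused whole. The fingers move at their own pace and stop on an object; FORCE is the grip in N (left out, the last holds). Time passes only in rows, so rows that do not move let the fingers close. It gives the time, the measured TCP pose, the force and the opening at its end, in the units of the state.
- r.get_state(): the state, without advancing time (a new reading comes with each control period).
- r.snapshot(name): name is "scene" or "top" or "wrist"; returns a dict with "img" (480x640x3 uint8, red, green, blue), "fx", "fy", "cx", "cy" (pixels), "origin" and "rotation" of the camera in the world; the wrist camera has in their place "T_tool_cam" (4x4, takes a point from camera to tool coordinates, whose origin is the TCP and whose axes are the flange's). Camera axes: x right, y up, looking along -z (the intrinsics and any distortion apply to the point x, -y, -z); pixel columns grow to the right and rows downward; lengths in m; the calibration is good to about 2 mm. A picture is of the moment at which its call begins: read the wrist's pose just before it. There is no depth.
- r.finish_job(): hands the job in, once; it reports no verdict.
Trained networks look in the newest picture that a camera, given by its name, has taken for a name from the list of things; names that differ only in an ending like _2 or _b are one class to them, and where a whole thing is asked for, a point or a joint stands for the part that bears it (a point fixed in the world has none). Each returns a list of dicts, best first, with "confidence" (0 to 1); they miss things now and then, are a little off and sometimes report something else, mostly with a low value. They report only what shows in the picture. A call takes as long as a camera call. They do not tell look-alikes from the thing itself.
- r.spot_in(label, camera): "rect" ([left, top, right, bottom] in pixels, round what is visible of it).
- r.spot_point(label, camera): "location" ([row, column] in pixels: a listed point, or the origin of a listed thing).
The state is a dict: "clock": time; "q": joint angles; "qd": joint speeds; "joint_torque": joint torques, N m; "tool_pos": TCP position; "eef_rot": TCP orientation; "contact_force": force on the tool from outside, world axes, zero at the start; "moment": the same for the moment, N m; "opening": opening from 0.0 (shut) to 1.0 (fully open).
Only numpy, scipy, OpenCV 4.12 (cv2) and the standard library are available. Lean on these libraries where they do the work, as an engineer would, in place of code of your own. Each camera call takes 0.05 s, during which the arm holds its last target. There are 200 camera calls.

## Task

Stand the glass vial upright inside the open test cell, then screw the cell's cap fully home over it and let go. The cap's thread start cannot be read from outside: set the cap level on the neck, turn it backward (anticlockwise from above) until it drops a little, then turn it forward (clockwise) to the stop. Do not tip the vial over, and do not force the cap against a stop.

Things in the scene. Friction and masses are not known exactly. Their poses are not given: they have to be found in the camera images.
- cell: Fixed steel test cell: round flange 120 mm across, 8 mm thick, with four bolts (tops 12 mm up); body 70 mm across up to 44 mm; then an open neck. Origin: centre of the underside, z up. A coarse four-start right-hand thread surrounds the neck out to 31 mm radius; starts repeat every 90 degrees, their direction differs each run, unrelated to this body's yaw.
- cell_rim (a point): Centre of the neck's rim, 68 mm above the cell's origin. The neck is 52 mm across outside, tapering over the last 6 mm to 45 mm at the rim; the bore is 37 mm across at the rim, wider below.
- cell_floor (a point): Centre of the flat floor inside the cell, 28 mm above its origin: the vial stands here, its top 20 mm above the rim.
- cell_flights (a point): 60 mm above the cell's origin, on the axis. Set on the neck, the cap mostly rests on thread flights, its origin 57 to 62 mm above the cell's (sometimes 62 to 64, on the peaks of the end stops, whence it slips off to either side). It climbs 4.5 mm per rad as it is turned back (anticlockwise from above), at most 1.1 rad, until it drops off their ends. Forward (clockwise) it jams on an end stop.
- cell_gap (a point): 54 mm above the cell's origin, on the axis: the cap's origin is here (within 1.5 mm) once it has dropped, about 7 mm, into the thread starts. The gap gives it about 0.35 rad of play and ends at a stop that bars turning farther back. By chance the cap may be set straight into it. A cap held by a stiff arm drops only if pressed lightly or lowered.
- cell_home (a point): 48.5 mm above the cell's origin, on the axis: the cap's origin is here when fully home. From the gap it gets here by turning forward (clockwise from above) 0.9 to 1.4 rad; it sinks 4.5 mm per rad along the thread, so the arm must follow down or press lightly, until the pins meet the end stop. Turning needs under 1 N m; much more means that it is against a stop.
- cap: Loose steel screw cap, about 0.2 kg: ribbed round cup, open side down, 76 mm across, 47 mm high, with a dark steel grip bar on top; 69 mm high in all. Hollow 42 mm deep. Four 4 mm pins inside, 90 degrees apart between its x and y axes, leave a 54 mm circle; their undersides are 2 mm above the origin. Origin: centre of the mouth, z up. Starts standing on the worktop.
- cap_grip (a point): Centre of the cap's grip bar, 58 mm above the cap's origin. The bar is 56 mm long (along the cap's x), 16 mm thick (along its y) and 22 mm high.
- vial: Loose small glass vial, 35 g, 28 mm across and 60 mm high with a black cap 24 mm across (top 12 mm), standing upright on the worktop. Origin: centre of its underside, z up.
There are look-alikes about, which are no part of the job. Leave any pink look-alike of the cap alone.

How it is judged:
By the outcome, as a careful person would: the job done as asked, in the order asked, and still so for the second after the job is handed in, with the robot touching nothing.
It also fails if it takes over 64 s, if anything falls off the work surface, if the arm or the gripper's body presses on something with over 40 N, if the wrist force passes 120 N, or if a joint passes its speed limit or range.

## Working session

There is one attempt and no reset: what is moved stays moved. The work goes in short steps, Python scripts to look and compute and a shell command to move; the robot and the scene stay as the last step left them, time stands still between calls to the robot, and variables do not carry over. Pictures are saved under pics/ and viewed, about 8 in all and at most 12, crops included, and the job is handed in when it is done.

```bash
mkdir -p pics; ls; cat > h.py <<'E'
from plant import r
import numpy as np, cv2
from scipy.spatial.transform import Rotation as R
def cam(name):
    st=r.get_state(); s=r.snapshot(name)
    if name=='wrist':
        T=np.array(s['T_tool_cam']); Rt=R.from_quat(st['eef_rot']).as_matrix()
        s['o']=np.array(st['tool_pos'])+Rt@T[:3,3]; s['R']=Rt@T[:3,:3]
    else:
        s['o']=np.array(s['origin']); s['R']=np.array(s['rotation'])
        if s['R'].shape!=(3,3): s['R']=R.from_quat(s['R'].ravel()).as_matrix()
    return s
def ray(s,row,col):
    d=np.array([(col-s['cx'])/s['fx'],-(row-s['cy'])/s['fy'],-1]); return s['R']@d
def at_z(s,row,col,z):
    d=ray(s,row,col); return s['o']+d*(z-s['o'][2])/d[2]
def proj(s,p):
    c=s['R'].T@(np.array(p)-s['o']); return (s['cy']+s['fy']*c[1]/c[2], s['cx']-s['fx']*c[0]/c[2])
def save(s,n,crop=None,f=1):
    im=s['img']
    if crop: a,b,c,d=crop; im=im[a:b,c:d]
    im=cv2.resize(im,None,fx=f,fy=f); cv2.imwrite('pics/'+n,im[:,:,::-1])
E
python3 - <<'E'
from h import *
print(r.get_state())
H={'cell':0,'cell_rim':.068,'cap':0,'cap_grip':.058,'vial':0}
for n in('scene','top'):
    s=cam(n); save(s,n+'.png'); print(n,{k:s[k] for k in s if k not in('img','R','o')})
    for k,z in H.items():
        for d in r.spot_point(k,n): print(k,round(d['confidence'],2),np.round(d['location']),np.round(at_z(s,*d['location'],z),3))
E
```

```text
pics
{'clock': 0.0, 'q': array([ 1.36979045,  0.69000198, -0.19453565,  1.56630555,  0.15725649,
        0.90248669, -0.21509662]), 'qd': array([-0.00049646,  0.00052597,  0.00072818,  0.00020015, -0.00178387,
        0.00070804, -0.00038852]), 'joint_torque': array([-3.45301225e-05, -5.27556753e+01, -1.26720339e+00, -1.53424251e+01,
       -5.26776910e-02,  6.44115120e-03,  1.76034919e-04]), 'tool_pos': array([ 0.14524143, -0.60725773,  0.23790959]), 'eef_rot': array([ 9.93111516e-01,  1.17169513e-01, -1.45484919e-04, -8.95410332e-04]), 'contact_force': array([-0.51259497, -0.57240797,  0.5377017 ]), 'moment': array([-0.03131096,  0.00934172,  0.06843321]), 'opening': 0.9954036272664183}
scene {'fx': 617.7652774067193, 'fy': 617.7652774067193, 'cx': 321.6720637136978, 'cy': 247.68193590612162, 'origin': array([-0.29678721,  1.12236154,  0.75265046]), 'rotation': array([-0.1578636 ,  0.4987277 ,  0.80997405, -0.26512603])}
cell 0.66 [250. 301.] [ 0.606 -0.039  0.   ]
cell 0.28 [294. 256.] [0.55  0.206 0.   ]
cell_rim 0.97 [226. 297.] [ 0.618 -0.038  0.068]
cap 0.95 [360. 264.] [0.371
[... 304 characters left out ...]
[ 0.506 -0.34   0.   ]
vial 0.3 [229. 299.] [ 0.688 -0.137  0.   ]
top {'fx': 568.1545365429289, 'fy': 568.1545365429289, 'cx': 321.2253490375073, 'cy': 242.06400628381078, 'origin': array([0.39034089, 0.03214131, 1.31942884]), 'rotation': array([ 0.03606315, -0.02803339, -0.6969802 ,  0.71563411])}
cell 0.97 [203. 356.] [ 0.603 -0.03   0.   ]
cell_rim 0.71 [198. 361.] [ 0.604 -0.039  0.068]
cap 0.78 [302. 175.] [0.362 0.383 0.   ]
cap 0.65 [254. 218.] [0.477 0.288 0.   ]
cap 0.57 [302. 254.] [0.368 0.199 0.   ]
cap_grip 0.91 [255. 216.] [0.469 0.281 0.058]
cap_grip 0.89 [300. 249.] [0.373 0.204 0.058]
cap_grip 0.64 [294. 167.] [0.381 0.387 0.058]
vial 0.68 [255. 484.] [ 0.49  -0.329  0.   ]
```

View pics/scene.png

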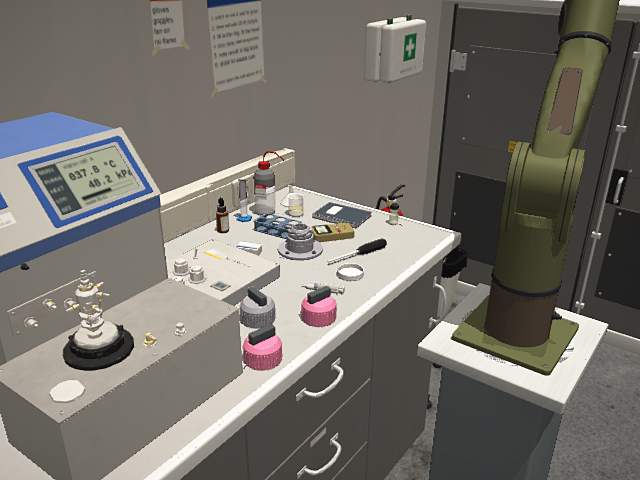

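View pics/top.png

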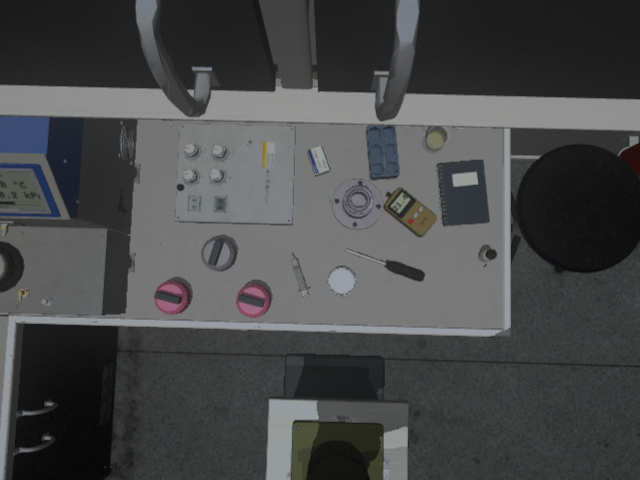

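Grey cap is at scene (258,310) / top (218,253), with two pink decoys beside it. Cell is at top (358,202), and the vial with its black cap at top (487,253).

```bash
cat >> h.py <<'E'
def go(p,yaw=None):
    st=r.get_state(); Rt=R.from_quat(st['eef_rot']).as_matrix()
    y0=np.arctan2(Rt[1,0],Rt[0,0])
    d=Rt.T@(np.array(p)-st['tool_pos'])/.04
    print('units',np.round(d,2),'yaw now',round(y0,3),'q7',round(st['q'][6],3),'t',round(st['clock'],2), 'tilt',np.round(Rt[:2,2],4))
    if yaw is not None: # twist about tool z (down): positive = world yaw decreases
        t=-((yaw-y0+np.pi/2)%np.pi-np.pi/2); print('twist units',round(np.degrees(t)/6,2))
def tri(obs):
    A=np.zeros((3,3));b=np.zeros(3)
    for s,rc in obs:
        d=ray(s,*rc);d/=np.linalg.norm(d);M=np.eye(3)-np.outer(d,d);A+=M;b+=M@s['o']
    return np.linalg.solve(A,b)
E
python3 - <<'E'
from h import *
go([.49,-.335,.2])
E
```

```text
units [ 9.96 -4.63  0.97] yaw now 0.235 q7 -0.215 t 0.6 tilt [ 0.0001 -0.0001]
```

```bash
python3 -m jog '[{"translation":[0.62,-0.29,0.05],"twist":0,"claw":100},{"translation":[0.62,-0.29,0.05],"twist":0,"claw":100},{"translation":[0.62,-0.29,0.05],"twist":0,"claw":100},{"translation":[0.62,-0.29,0.05],"twist":0,"claw":100},{"translation":[0.62,-0.29,0.05],"twist":0,"claw":100},{"translation":[0.62,-0.29,0.05],"twist":0,"claw":100},{"translation":[0.62,-0.29,0.05],"twist":0,"claw":100},{"translation":[0.62,-0.29,0.05],"twist":0,"claw":100},{"translation":[0.62,-0.29,0.05],"twist":0,"claw":100},{"translation":[0.62,-0.29,0.05],"twist":0,"claw":100},{"translation":[0.62,-0.29,0.05],"twist":0,"claw":100},{"translation":[0.62,-0.29,0.05],"twist":0,"claw":100},{"translation":[0.62,-0.29,0.05],"twist":0,"claw":100},{"translation":[0.62,-0.29,0.05],"twist":0,"claw":100},{"translation":[0.62,-0.29,0.05],"twist":0,"claw":100},{"translation":[0.62,-0.29,0.05],"twist":0,"claw":100},{"translation":[0,0,0],"twist":0,"claw":100},{"translation":[0,0,0],"twist":0,"claw":100}]' 10
python3 - <<'E'
from h import *
s=cam('wrist'); save(s,'w1.png'); print(s['o'],s['fx'],s['cx'],s['cy'])
for d in r.spot_point('vial','wrist'): print(d['confidence'],d['location'],at_z(s,*d['location'],0))
for d in r.spot_in('vial','wrist'): print(d)
print(proj(s,r.get_state()['tool_pos']))
go([.49,-.335,.2])
E
```

```text
clock: 2.1
tool_pos: [0.4897, -0.3332, 0.2066]
eef_rot: [0.993, 0.119, 0.0, -0.0]
contact_force: [0.1, 0.1, -0.2]
opening: 0.997
[ 0.56433559 -0.31507652  0.3528773 ] 377.8896584448421 322.938392305896 236.37071544857793
0.68 [203.6, 317.8] [ 0.48901674 -0.3277913   0.        ]
{'rect': [302.1, 193.1, 334.8, 232.1], 'confidence': 0.76}
(np.float64(314.3479795448367), np.float64(329.27841163336365))
units [ 0.08 -0.02  0.17] yaw now 0.233 q7 -0.926 t 2.25 tilt [-0.001 -0.001]
```

View pics/w1.png

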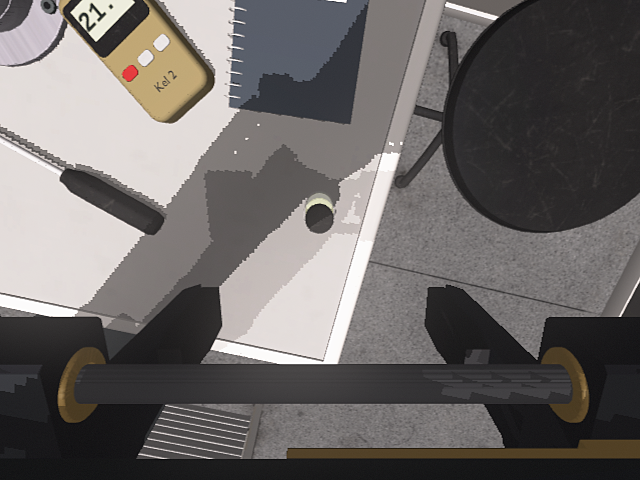

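Vial's black cap is centred at about (218,319) with the body rim reaching row 193. It stands upright, and the jaws (columns 220 and 425) are clear of everything.

```bash
python3 - <<'E'
from h import *
s=cam('wrist')
g=cv2.cvtColor(s['img'],cv2.COLOR_RGB2GRAY)[180:250,285:355]
m=(g<70).astype(np.uint8); n,l,st,c=cv2.connectedComponentsWithStats(m); k=1+np.argmax(st[1:,4]); print(st[k],c[k])
rc=(c[k][1]+180,c[k][0]+285); p=at_z(s,*rc,.06); print(rc,p)
go([p[0],p[1],.1])
E
```

```text
[ 17  19  28  29 511] [29.88845401 31.43052838]
(np.float64(211.43052837573384), np.float64(314.88845401174166)) [ 0.49199186 -0.32835417  0.06      ]
units [ 0.18 -0.17  2.67] yaw now 0.232 q7 -0.926 t 2.3 tilt [-0.0008 -0.001 ]
```

```bash
python3 -m jog '[{"translation":[0.08,-0.07,0.7],"twist":0,"claw":100},{"translation":[0.05,-0.07,0.7],"twist":0,"claw":100},{"translation":[0,0,0.7],"twist":0,"claw":90},{"translation":[0,0,0.7],"twist":0,"claw":80},{"translation":[0,0,0.7],"twist":0,"claw":70},{"translation":[0,0,0.4],"twist":0,"claw":60},{"translation":[0,0,0.25],"twist":0,"claw":60},{"translation":[0,0,0],"twist":0,"claw":60},{"translation":[0,0,0],"twist":0,"claw":60}]' 10
python3 - <<'E'
from h import *
s=cam('wrist'); save(s,'w2.png'); go([.491,-.329,.039])
E
```

```text
clock: 3.05
tool_pos: [0.4916, -0.3292, 0.0411]
eef_rot: [0.993, 0.117, 0.0, 0.0]
contact_force: [-0.2, -0.3, -0.1]
opening: 0.604
units [-0.03 -0.02  0.07] yaw now 0.234 q7 -0.981 t 3.1 tilt [ 0.0014 -0.0012]
```

View pics/w2.png

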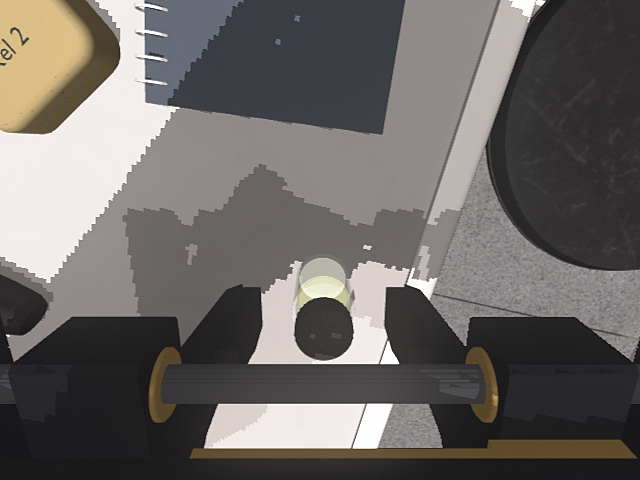

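Vial cap is centred at (328,324) between the jaws (columns 262 and 386). I'll check it against the tool axis.

```bash
python3 - <<'E'
from h import *
s=cam('wrist'); p=at_z(s,328,324,.06); print(p); go([p[0],p[1],.039])
E
```

```text
[ 0.49281713 -0.32930319  0.06      ]
units [0.01 0.   0.08] yaw now 0.234 q7 -0.981 t 3.15 tilt [ 0.0021 -0.0014]
```

```bash
python3 -m jog '[{"translation":[0,0,0.08],"twist":0,"claw":40},{"translation":[0,0,0],"twist":0,"claw":20},{"translation":[0,0,0],"twist":0,"claw":0},{"translation":[0,0,0],"twist":0,"claw":0},{"translation":[0,0,0],"twist":0,"claw":0},{"translation":[0,0,0],"twist":0,"claw":0},{"translation":[0,0,-0.3],"twist":0,"claw":0},{"translation":[0,0,-0.7],"twist":0,"claw":0},{"translation":[0,0,-0.7],"twist":0,"claw":0},{"translation":[0,0,-0.7],"twist":0,"claw":0},{"translation":[0,0,-0.7],"twist":0,"claw":0},{"translation":[0,0,0],"twist":0,"claw":0}]' 15
python3 - <<'E'
from h import *
go([.54,-.035,.15])
E
```

```text
clock: 4.15
tool_pos: [0.4949, -0.3302, 0.1676]
eef_rot: [0.993, 0.117, 0.004, 0.003]
contact_force: [-0.1, -0.3, 0.1]
opening: 0.291
units [ 2.81 -6.92  0.41] yaw now 0.234 q7 -0.952 t 4.15 tilt [ 0.009  -0.0053]
```

```bash
python3 -m jog '[{"translation":[0.2,-0.5,0],"twist":0,"claw":0},{"translation":[0.2,-0.5,0],"twist":0,"claw":0},{"translation":[0.2,-0.5,0],"twist":0,"claw":0},{"translation":[0.2,-0.5,0],"twist":0,"claw":0},{"translation":[0.2,-0.5,0],"twist":0,"claw":0},{"translation":[0.2,-0.5,0],"twist":0,"claw":0},{"translation":[0.2,-0.5,0],"twist":0,"claw":0},{"translation":[0.2,-0.5,0],"twist":0,"claw":0},{"translation":[0.2,-0.5,0],"twist":0,"claw":0},{"translation":[0.2,-0.5,0],"twist":0,"claw":0},{"translation":[0.2,-0.5,0],"twist":0,"claw":0},{"translation":[0.2,-0.5,0],"twist":0,"claw":0},{"translation":[0.2,-0.5,0],"twist":0,"claw":0},{"translation":[0.1,-0.4,0],"twist":0,"claw":0},{"translation":[0,0,0],"twist":0,"claw":0},{"translation":[0,0,0],"twist":0,"claw":0},{"translation":[0,0,0],"twist":0,"claw":0}]'
python3 - <<'E'
from h import *
s=cam('wrist'); save(s,'w3.png')
for k,z in (('cell_rim',.068),('cell',0.),('cell_floor',.028),('vial',0)):
  for d in r.spot_point(k,'wrist'): print(k,d['confidence'],d['location'],at_z(s,*d['location'],z))
go([.604,-.037,.15])
E
```

```text
clock: 5.57
tool_pos: [0.5324, -0.0362, 0.1616]
eef_rot: [0.993, 0.117, -0.0, 0.001]
contact_force: [-0.2, -0.6, -0.3]
opening: 0.291
cell_rim 0.63 [132.9, 345.8] [ 0.6027388  -0.03369491  0.068     ]
cell_floor 0.79 [134.3, 342.5] [ 0.6005007  -0.03422835  0.028     ]
vial 0.91 [283.0, 320.1] [ 0.47175971 -0.04767871  0.        ]
units [1.73 0.44 0.29] yaw now 0.233 q7 -1.418 t 5.82 tilt [-0.0001 -0.0005]
```

View pics/w3.png

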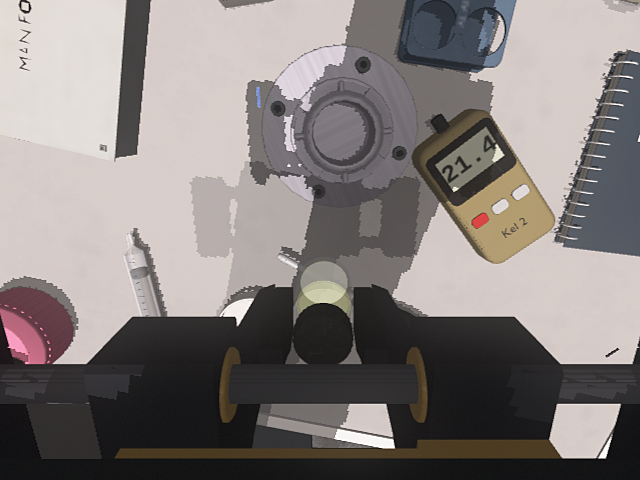

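Vial is held upright, with its cap at (333,323). The cell shows its bore at about (131,341) and bolts at (65,363), (108,278), (153,399) and (192,318). The strip at lower left of the bore is just a highlight.

```bash
python3 - <<'E'
from h import *
s=cam('wrist')
print(np.mean([at_z(s,a,b,.012) for a,b in((65,363),(108,278),(153,399),(192,318))],0), at_z(s,131,341,.068))
t=cam('top'); 
for d in r.spot_point('cell_rim','top'): print(d['confidence'],at_z(t,*d['location'],.068))
save(t,'tc.png',(165,240,315,400),7)
tp=r.get_state()['tool_pos']; p=at_z(s,333,323,tp[2]+.021); print(tp,p)
# flange outline ellipse in wrist view
g=cv2.GaussianBlur(cv2.cvtColor(s['img'],cv2.COLOR_RGB2GRAY),(3,3),0)
# bore: predicted projections
for c in((.603,-.035),(.600,-.034),(.604,-.037)):
    print(c,proj(s,[*c,.068]),proj(s,[*c,.008]))
    
im=s['img'].copy()
for z,rad,col in((.068,.0185,(255,0,0)),(.008,.06,(0,255,0)),(.068,.0225,(0,0,255))):
    for a in np.linspace(0,2*np.pi,120):
        v=proj(s,[.6025+rad*np.cos(a),-.0345+rad*np.sin(a),z]); im[int(v[0]+.5),int(v[1]+.5)]=col
s['img']=im; save(s,'ov.png',(30,220,240,440),3)
E
```

```text
[ 0.60198356 -0.03215602  0.012     ] [ 0.60334912 -0.03037776  0.068     ]
[ 0.53268303 -0.03529948  0.16151491] [ 0.53262409 -0.03573903  0.18251491]
(0.603, -0.035) (np.float64(133.37124121573103), np.float64(348.18442497276266)) (np.float64(130.5935929983923), np.float64(343.19040888198583))
(0.6, -0.034) (np.float64(137.90766273337493), np.float64(345.39474943666335)) (np.float64(134.23956944962768), np.float64(340.9667444095471))
(0.604, -0.037) (np.float64(132.49952981490534), np.float64(351.7568538294084)) (np.float64(129.8935528769237), np.float64(346.05062765531653))
```

View pics/ov.png

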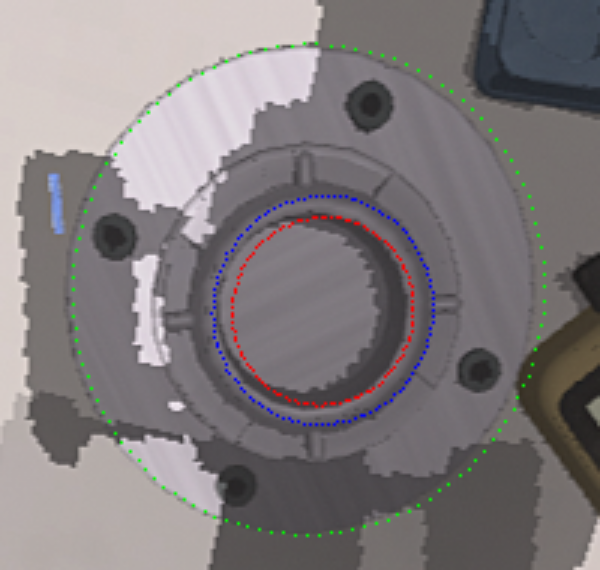

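```bash
python3 - <<'E'
from h import *
go([.6025,-.033,.115])
E
```

```text
units [1.71 0.35 1.16] yaw now 0.234 q7 -1.418 t 5.97 tilt [-0.     -0.0002]
```

```bash
python3 -m jog '[{"translation":[0.45,0.09,0],"twist":0,"claw":0},{"translation":[0.45,0.09,0],"twist":0,"claw":0},{"translation":[0.45,0.09,0],"twist":0,"claw":0},{"translation":[0.36,0.08,0.1],"twist":0,"claw":0},{"translation":[0,0,0.3],"twist":0,"claw":0},{"translation":[0,0,0.3],"twist":0,"claw":0},{"translation":[0,0,0.3],"twist":0,"claw":0},{"translation":[0,0,0],"twist":0,"claw":0},{"translation":[0,0,0],"twist":0,"claw":0}]'
python3 - <<'E'
from h import *
s=cam('wrist'); save(s,'w4.png',(200,420,200,440),2.5)
go([.6025,-.033,.0705])
E
```

```text
clock: 6.72
tool_pos: [0.6012, -0.0326, 0.1205]
eef_rot: [0.993, 0.117, -0.001, -0.0]
contact_force: [-0.6, 0.4, 0.1]
opening: 0.292
units [0.01 0.01 1.27] yaw now 0.235 q7 -1.414 t 6.77 tilt [-0.0011 -0.0001]
```

View pics/w4.png

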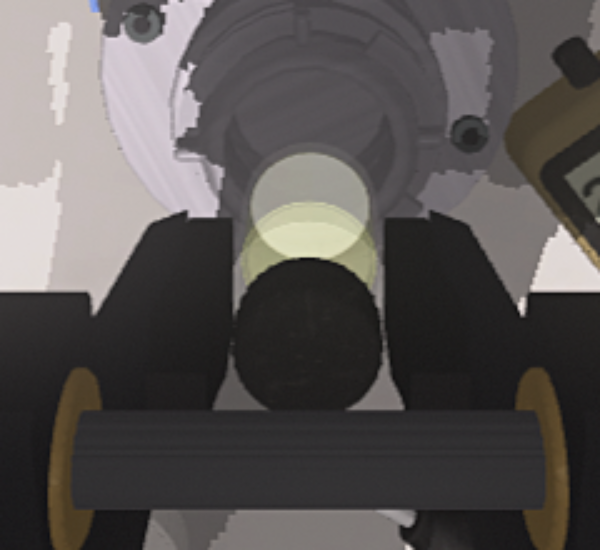

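Vial bottom (crop column 310) is centred on the bore (edges about 228–395). I'll lower it, checking force.

```bash
python3 -m jog '[{"translation":[0,0,0.15],"twist":0,"claw":0},{"translation":[0,0,0.2],"twist":0,"claw":0},{"translation":[0,0,0.2],"twist":0,"claw":0},{"translation":[0,0,0.15],"twist":0,"claw":0},{"translation":[0,0,0],"twist":0,"claw":0}]'
python3 -m jog '[{"translation":[0,0,0.15],"twist":0,"claw":0},{"translation":[0,0,0.15],"twist":0,"claw":0},{"translation":[0,0,0.15],"twist":0,"claw":0},{"translation":[0,0,0.07],"twist":0,"claw":0},{"translation":[0,0,0],"twist":0,"claw":0},{"translation":[0,0,0],"twist":0,"claw":0}]'
python3 - <<'E'
from h import *
go([.6025,-.033,.0705])
E
```

```text
clock: 7.18
tool_pos: [0.6014, -0.0325, 0.0919]
eef_rot: [0.993, 0.117, -0.001, -0.0]
contact_force: [0.0, -0.1, -0.1]
opening: 0.287
clock: 7.68
tool_pos: [0.6025, -0.0325, 0.0725]
eef_rot: [0.993, 0.117, -0.0, 0.0]
contact_force: [-0.6, -0.9, -0.0]
opening: 0.289
units [-0.    0.01  0.05] yaw now 0.235 q7 -1.42 t 7.68 tilt [-0.0003 -0.0001]
```

```bash
python3 -m jog '[{"translation":[0,0,0.06],"twist":0,"claw":0},{"translation":[0,0,0],"twist":0,"claw":0},{"translation":[0,0,0],"twist":0,"claw":0}]'
python3 -m jog '[{"translation":[0,0,0],"twist":0,"claw":33},{"translation":[0,0,0],"twist":0,"claw":38},{"translation":[0,0,0],"twist":0,"claw":45},{"translation":[0,0,0],"twist":0,"claw":60},{"translation":[0,0,0],"twist":0,"claw":60},{"translation":[0,0,-0.3],"twist":0,"claw":70},{"translation":[0,0,-0.7],"twist":0,"claw":80},{"translation":[0,0,-0.8],"twist":0,"claw":80},{"translation":[-0.4,0,-0.7],"twist":0,"claw":80},{"translation":[-0.6,0,-0.5],"twist":0,"claw":80},{"translation":[-0.6,0,0],"twist":0,"claw":80},{"translation":[0,0,0],"twist":0,"claw":80}]'
python3 - <<'E'
from h import *
s=cam('wrist'); save(s,'w5.png',(50,350,200,500),2)
for d in r.spot_point('vial','wrist'): print(d, at_z(s,*d['location'],.028))
go([.42,.25,.17])
E
```

```text
clock: 7.93
tool_pos: [0.6026, -0.0325, 0.0704]
eef_rot: [0.993, 0.117, 0.0, 0.0]
contact_force: [-0.3, -0.4, -0.3]
opening: 0.287
clock: 8.93
tool_pos: [0.5359, -0.0493, 0.1924]
eef_rot: [0.993, 0.116, -0.001, 0.001]
contact_force: [-2.0, -0.3, -0.6]
opening: 0.801
{'location': [131.5, 322.5], 'confidence': 0.8} [ 0.60125456 -0.0333736   0.028     ]
units [-1.19 -7.94  0.53] yaw now 0.234 q7 -1.391 t 9.03 tilt [ 0.0011 -0.0002]
```

View pics/w5.png

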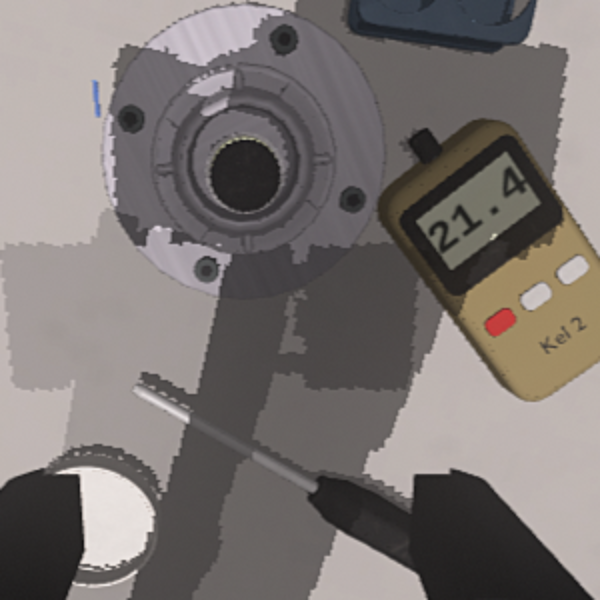

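```bash
python3 - <<'E'
from h import *
s=cam('wrist')
b=[at_z(s,50+y/2,200+x/2,.012) for x,y in((284,39),(130,119),(352,200),(206,270))]
print(np.mean(b,0)); print(at_z(s,50+175/2,200+245/2,.088))
go([.41,.25,.19])
E
python3 -m jog '[{"translation":[-0.08,-0.5,0],"twist":1,"claw":100},{"translation":[-0.08,-0.54,0],"twist":1,"claw":100},{"translation":[-0.03,-0.55,0],"twist":1,"claw":100},{"translation":[0.03,-0.55,0],"twist":1,"claw":100},{"translation":[0.08,-0.54,0],"twist":1,"claw":100},{"translation":[0.14,-0.53,0],"twist":1,"claw":100},{"translation":[0.19,-0.51,0],"twist":1,"claw":100},{"translation":[0.24,-0.49,0],"twist":1,"claw":100},{"translation":[0.3,-0.47,0],"twist":1,"claw":100},{"translation":[0.34,-0.43,0],"twist":1,"claw":100},{"translation":[0,0,0],"twist":0,"claw":100}]'
python3 - <<'E'
from h import *
go([.41,.25,.19])
E
```

```text
[ 0.60662634 -0.03039981  0.012     ]
[ 0.60409406 -0.03195909  0.088     ]
units [-1.45 -7.99  0.02] yaw now 0.235 q7 -1.391 t 9.08 tilt [0.0016 0.0001]
clock: 10.0
tool_pos: [0.6255, 0.1201, 0.1897]
eef_rot: [0.919, -0.395, 0.002, -0.001]
contact_force: [0.9, -0.1, -0.3]
opening: 1.0
units [-6.06  1.68 -0.03] yaw now -0.812 q7 -2.385 t 10.0 tilt [0.0051 0.0007]
```

```bash
python3 -m jog '[{"translation":[-0.6,0.17,0],"twist":0,"claw":100},{"translation":[-0.6,0.17,0],"twist":0,"claw":100},{"translation":[-0.6,0.17,0],"twist":0,"claw":100},{"translation":[-0.6,0.17,0],"twist":0,"claw":100},{"translation":[-0.6,0.17,0],"twist":0,"claw":100},{"translation":[-0.6,0.17,0],"twist":0,"claw":100},{"translation":[-0.6,0.17,0],"twist":0,"claw":100},{"translation":[-0.6,0.17,0],"twist":0,"claw":100},{"translation":[-0.6,0.17,0],"twist":0,"claw":100},{"translation":[-0.6,0.15,0],"twist":0,"claw":100}]'
python3 -m jog '[{"translation":[0,0,0],"twist":-1,"claw":100},{"translation":[0,0,0],"twist":-1,"claw":100},{"translation":[0,0,0],"twist":-1,"claw":100},{"translation":[0,0,0],"twist":-1,"claw":100},{"translation":[0,0,0],"twist":-1,"claw":100},{"translation":[0,0,0],"twist":-1,"claw":100},{"translation":[0,0,0],"twist":-1,"claw":100},{"translation":[0,0,0],"twist":-1,"claw":100},{"translation":[0,0,0],"twist":-1,"claw":100},{"translation":[0,0,0],"twist":-1,"claw":100},{"translation":[0,0,0],"twist":-1,"claw":100},{"translation":[0,0,0],"twist":-1,"claw":100},{"translation":[0,0,0],"twist":-1,"claw":100},{"translation":[0,0,0],"twist":-1,"claw":100},{"translation":[0,0,0],"twist":0,"claw":100}]'
python3 - <<'E'
from h import *
s=cam('wrist'); save(s,'w6.png')
for d in r.spot_point('cap_grip','wrist'): print(d, at_z(s,*d['location'],.058))
for d in r.spot_point('cap','wrist'): print(d, at_z(s,*d['location'],.0))
go([.47,.28,.17])
E
```

```text
clock: 10.83
tool_pos: [0.4061, 0.2458, 0.1901]
eef_rot: [0.919, -0.394, -0.0, -0.0]
contact_force: [-0.4, 0.1, -0.2]
opening: 0.999
clock: 12.08
tool_pos: [0.4073, 0.2454, 0.1901]
eef_rot: [0.946, 0.323, 0.0, -0.0]
contact_force: [-0.2, 0.8, -0.8]
opening: 1.002
{'location': [292.7, 342.6], 'confidence': 0.91} [0.3718247  0.19837052 0.058     ]
{'location': [119.4, 339.0], 'confidence': 0.76} [0.47503305 0.28361906 0.058     ]
{'location': [147.1, 139.5], 'confidence': 0.68} [0.37263174 0.38544822 0.058     ]
{'location': [143.1, 171.6], 'confidence': 0.8} [0.37266431 0.38450469 0.        ]
{'location': [119.0, 334.4], 'confidence': 0.76} [0.47433671 0.28511075 0.        ]
{'location': [267.8, 336.0], 'confidence': 0.75} [0.36835396 0.20005007 0.        ]
units [1.78 0.26 0.5 ] yaw now 0.652 q7 -1.648 t 12.23 tilt [-0.0001  0.0001]
```

View pics/w6.png

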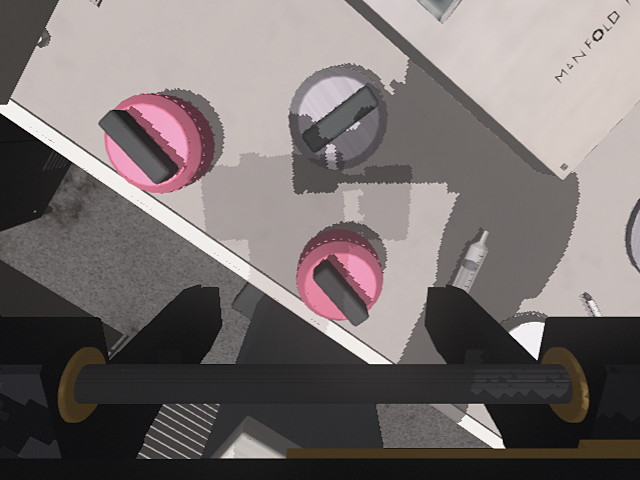

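Grey cap: bar ends in the image are about (143,310) and (94,373). The pink caps sit at (143,153) and (280,340), clear of it.

```bash
python3 - <<'E'
from h import *
s=cam('wrist')
a=at_z(s,143,310,.069);b=at_z(s,94,373,.069);print(a,b,np.linalg.norm(b-a),(a+b)/2)
# mouth circle top of cup z=.047: refine bar by dark mask minAreaRect
g=s['img'][70:165,285:395].astype(int); m=(g.max(2)<85).astype(np.uint8); m=cv2.morphologyEx(m,cv2.MORPH_OPEN,np.ones((5,5)))
n,l,st,c=cv2.connectedComponentsWithStats(m)
for k in range(1,n): 
  if st[k,4]>200: print(st[k],c[k]+[285,70],cv2.minAreaRect(np.argwhere(l==k)[:,::-1].astype(np.float32)))
d=b-a; yaw=np.arctan2(d[1],d[0]); print('yaw',yaw)
p=(a+b)/2; go([p[0],p[1],.12],yaw)
E
```

```text
[0.45063224 0.28956501 0.069     ] [0.50127484 0.27516153 0.069     ] 0.05265104866121046 [0.47595354 0.28236327 0.069     ]
[ 13  55  31  40 741] [311.58164642 145.93927126] ((28.0, 74.5), (39.0, 30.0), 90.0)
yaw -0.27709745230838756
units [1.93 0.3  1.75] yaw now 0.652 q7 -1.648 t 12.28 tilt [ 0.     -0.0001]
twist units 8.87
```

```bash
python3 - <<'E'
from h import *
s=cam('top'); w=cam('wrist')
for k,q in(('top',s),('wrist',w)):
  c=np.array([.475,.283]); best=[]
  g=cv2.cvtColor(q['img'],cv2.COLOR_RGB2GRAY).astype(float)
  for yaw in np.arange(-1.6,1.6,.04):
   for dx in np.arange(-.008,.0081,.002):
    for dy in np.arange(-.008,.0081,.002):
     e=np.array([np.cos(yaw),np.sin(yaw)]);n=np.array([-e[1],e[0]]);v=[]
     o=c+[dx,dy]
     f=lambda u,t:g[tuple(np.round(proj(q,[*(o+u*e+t*n),.069])).astype(int))]
     ins=np.mean([f(u,t) for u in(-.024,-.012,0,.012,.024) for t in(-.005,0,.005)])
     out=np.mean([f(u,t) for u in(-.02,-.01,0,.01,.02) for t in(-.014,.014)])
     best.append((ins-out,round(yaw,2),*np.round(o,3)))
  best.sort(); print(k,best[:4])
E
```

```text
top [(np.float64(-41.43333333333334), np.float64(-0.36), np.float64(0.477), np.float64(0.283)), (np.float64(-40.9), np.float64(-0.44), np.float64(0.479), np.float64(0.281)), (np.float64(-40.699999999999996), np.float64(-0.4), np.float64(0.479), np.float64(0.281)), (np.float64(-40.6), np.float64(-0.44), np.float64(0.477), np.float64(0.283))]
wrist [(np.float64(-85.26666666666665), np.float64(-0.32), np.float64(0.479), np.float64(0.285)), (np.float64(-80.8), np.float64(-0.4), np.float64(0.477), np.float64(0.283)), (np.float64(-79.16666666666667), np.float64(-0.28), np.float64(0.479), np.float64(0.285)), (np.float64(-77.20000000000002), np.float64(-0.48), np.float64(0.477), np.float64(0.281))]
```

```bash
python3 -m jog '[{"translation":[0.66,0.1,0.3],"twist":0,"claw":100},{"translation":[0.65,0.1,0.3],"twist":0,"claw":100},{"translation":[0.65,0.06,0.3],"twist":0,"claw":100},{"translation":[0,0,0],"twist":-1,"claw":100},{"translation":[0,0,0],"twist":-1,"claw":100},{"translation":[0,0,0],"twist":-1,"claw":100},{"translation":[0,0,0],"twist":-1,"claw":100},{"translation":[0,0,0],"twist":-1,"claw":100},{"translation":[0,0,0],"twist":-1,"claw":100},{"translation":[0,0,0],"twist":-1,"claw":90},{"translation":[0,0,0],"twist":-1,"claw":90},{"translation":[0,0,0],"twist":-1,"claw":80},{"translation":[0,0,0],"twist":-1,"claw":70},{"translation":[0,0,0],"twist":-1,"claw":60}]'
python3 -m jog '[{"translation":[0,0,0],"twist":-1,"claw":60},{"translation":[0,0,0],"twist":-1,"claw":60},{"translation":[0,0,0],"twist":-1,"claw":60},{"translation":[0,0,0],"twist":-1,"claw":60},{"translation":[0,0,0],"twist":-1,"claw":60},{"translation":[0,0,0],"twist":-1,"claw":60},{"translation":[0,0,0],"twist":-1,"claw":60},{"translation":[0,0,0],"twist":-1,"claw":60},{"translation":[0,0,0],"twist":-1,"claw":60},{"translation":[0,0,0],"twist":-0.8,"claw":60},{"translation":[0,0,0],"twist":0,"claw":60},{"translation":[0,0,0],"twist":0,"claw":60}]'
python3 - <<'E'
from h import *
s=cam('wrist'); go([.477,.284,.052],2.83)
for d in r.spot_point('cap_grip','wrist'): print(d, at_z(s,*d['location'],.058))
q=s;c=np.array([.477,.284]); g=cv2.cvtColor(q['img'],cv2.COLOR_RGB2GRAY).astype(float);best=[]
def f(p):
    a,b=np.round(p).astype(int); return g[a,b] if 0<=a<480 and 0<=b<640 else 128
for yaw in np.arange(-.6,0,.04):
   for dx in np.arange(-.008,.0081,.002):
    for dy in np.arange(-.008,.0081,.002):
     e=np.array([np.cos(yaw),np.sin(yaw)]);n=np.array([-e[1],e[0]]);o=c+[dx,dy]
     P=lambda u,t:f(proj(q,[*(o+u*e+t*n),.069]))
     best.append((np.mean([P(u,t) for u in(-.024,-.012,0,.012,.024) for t in(-.006,0,.006)])-np.mean([P(u,t) for u in(-.02,-.01,0,.01,.02) for t in(-.013,.013)]),round(yaw,2),*np.round(o,3)))
best.sort(); print(best[:4])
save(s,'w7.png')
E
```

```text
clock: 13.55
tool_pos: [0.4756, 0.2843, 0.1542]
eef_rot: [0.618, 0.786, -0.0, 0.0]
contact_force: [-0.1, 1.0, -0.6]
opening: 0.698
clock: 14.55
tool_pos: [0.4756, 0.2842, 0.154]
eef_rot: [0.156, 0.988, -0.0, -0.0]
contact_force: [-0.2, 0.3, 0.3]
opening: 0.604
units [-0.03  0.01  2.55] yaw now 2.829 q7 -0.044 t 14.6 tilt [-0.0002 -0.0003]
twist units -0.01
{'location': [25.2, 434.8], 'confidence': 0.66} [0.37383576 0.38483971 0.058     ]
{'location': [125.0, 142.7], 'confidence': 0.59} [0.37184614 0.20166616 0.058     ]
{'location': [238.7, 322.6], 'confidence': 0.56} [0.47581616 0.28412782 0.058     ]
[(np.float64(-67.06666666666666), np.float64(-0.28), np.float64(0.477), np.float64(0.284)), (np.float64(-62.766666666666666), np.float64(-0.24), np.float64(0.469), np.float64(0.286)), (np.float64(-62.699999999999996), np.float64(-0.28), np.float64(0.471), np.float64(0.286)), (np.float64(-61.866666666666674), np.float64(-0.28), np.float64(0.469), np.float64(0.286))]
```

View pics/w7.png

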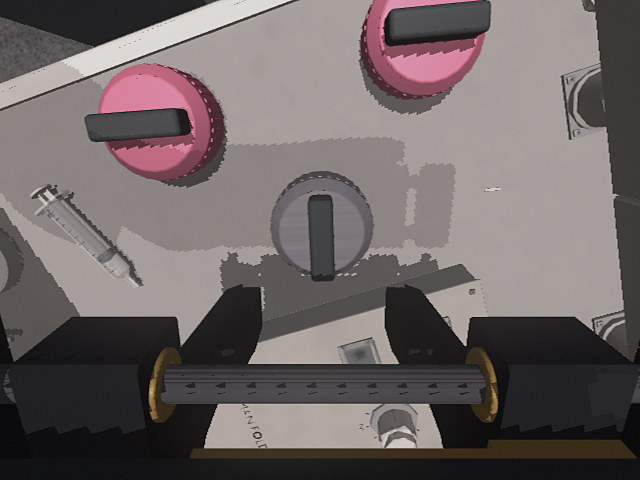

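Bar is vertical in the image at column 320, rows 195–280, so it's aligned with the jaws. Descending to grip.

```bash
python3 -m jog '[{"translation":[-0.02,0,0.5],"twist":0,"claw":60},{"translation":[0,0,0.5],"twist":0,"claw":60},{"translation":[0,0,0.5],"twist":0,"claw":60},{"translation":[0,0,0.5],"twist":0,"claw":60},{"translation":[0,0,0.3],"twist":0,"claw":60},{"translation":[0,0,0.22],"twist":0,"claw":60},{"translation":[0,0,0],"twist":0,"claw":60},{"translation":[0,0,0],"twist":0,"claw":40},{"translation":[0,0,0],"twist":0,"claw":20},{"translation":[0,0,0],"twist":0,"claw":0},{"translation":[0,0,0],"twist":0,"claw":0},{"translation":[0,0,0],"twist":0,"claw":0},{"translation":[0,0,0],"twist":0,"claw":0}]' 35
python3 - <<'E'
from h import *
go([.477,.284,.052],2.83)
E
```

```text
clock: 15.73
tool_pos: [0.4765, 0.2838, 0.0539]
eef_rot: [0.154, 0.988, -0.0, 0.0]
contact_force: [1.0, -0.8, 0.3]
opening: 0.175
units [-0.01  0.01  0.05] yaw now 2.832 q7 -0.185 t 15.73 tilt [ 0.0004 -0.0006]
twist units 0.02
```

```bash
python3 -m jog '[{"translation":[0,0,-0.2],"twist":0,"claw":0},{"translation":[0,0,-0.5],"twist":0,"claw":0},{"translation":[0,0,-0.6],"twist":0,"claw":0},{"translation":[0,0,-0.6],"twist":0,"claw":0},{"translation":[0,0,-0.6],"twist":0,"claw":0},{"translation":[0,0,-0.5],"twist":0,"claw":0},{"translation":[0,0,-0.2],"twist":0,"claw":0},{"translation":[0,0,0],"twist":0,"claw":0},{"translation":[0,0,0],"twist":0,"claw":0}]'
python3 - <<'E'
from h import *
go([.604,-.032,.175],2.3)
s=cam('wrist')
for d in r.spot_point('cap_grip','wrist'): print(d['confidence'],d['location'])
t=cam('scene'); save(t,'s2.png',(120,320,180,440),3)
E
```

```text
clock: 16.48
tool_pos: [0.4763, 0.2836, 0.1812]
eef_rot: [0.154, 0.988, -0.0, 0.0]
contact_force: [-0.2, 0.2, -3.0]
opening: 0.177
units [-5.45 -6.54  0.16] yaw now 2.832 q7 -0.005 t 16.48 tilt [-0.0001 -0.0007]
twist units 5.08
0.73 [124.3, 160.3]
0.69 [307.0, 323.2]
0.58 [30.3, 423.4]
```

```bash
python3 - <<'E'
from h import *
from scipy.optimize import minimize
T=np.array(cam('wrist')['T_tool_cam']) ; w=cam('wrist')
def pose(im,tp,q):
    s=dict(w); Rt=R.from_quat(q).as_matrix(); s['img']=im; s['R']=Rt@T[:3,:3]; s['o']=np.array(tp)+Rt@T[:3,3]; return s
yaw=.234
q3=R.from_matrix(np.array([[np.cos(yaw),np.sin(yaw),0],[np.sin(yaw),-np.cos(yaw),0],[0,0,-1]])).as_quat()
S={'w3':pose(cv2.imread('pics/w3.png')[:,:,::-1],[.5325,-.0358,.1615],q3),'top':cam('top'),'scene':cam('scene')}
A=np.linspace(0,2*np.pi,180,endpoint=False)
for n,s in S.items():
    g=cv2.GaussianBlur(cv2.cvtColor(np.ascontiguousarray(s['img']),cv2.COLOR_RGB2GRAY),(0,0),1.0).astype(np.float32)
    gx=cv2.Sobel(g,cv2.CV_32F,1,0)/8; gy=cv2.Sobel(g,cv2.CV_32F,0,1)/8
    def score(c,circ):
        t=0
        for rad,z in circ:
            P=np.array([proj(s,[c[0]+rad*np.cos(a),c[1]+rad*np.sin(a),z]) for a in A])
            Q=np.array([proj(s,[c[0]+(rad+.001)*np.cos(a),c[1]+(rad+.001)*np.sin(a),z]) for a in A])
            d=(Q-P)/np.linalg.norm(Q-P,axis=1)[:,None]
            m=lambda G:cv2.remap(G,P[:,1].astype(np.float32)[:,None],P[:,0].astype(np.float32)[:,None],1)[:,0]
            t+=np.minimum(np.abs(m(gx)*d[:,1]+m(gy)*d[:,0]),12).mean()
        return t
    for nm,circ in(('flange',[(.06,.008)]),('body',[(.035,.044)]),('rim',[(.0185,.068),(.0225,.068),(.026,.062)]),('all',[(.06,.008),(.035,.044),(.0185,.068),(.0225,.068)])):
        b=max((score((x,y),circ),round(x,4),round(y,4)) for x in np.arange(.596,.612,.001) for y in np.arange(-.042,-.024,.001)); print(n,nm,b)
E
```

```text
w3 flange (np.float64(4.30013285778687), np.float64(0.6), np.float64(-0.033))
w3 body (np.float64(6.095809687592019), np.float64(0.602), np.float64(-0.032))
w3 rim (np.float64(20.706588169392106), np.float64(0.602), np.float64(-0.033))
w3 all (np.float64(23.301766326721054), np.float64(0.602), np.float64(-0.033))
top flange (np.float64(3.5931287531596974), np.float64(0.611), np.float64(-0.028))
top body (np.float64(5.859441791572166), np.float64(0.596), np.float64(-0.029))
top rim (np.float64(19.235322493944874), np.float64(0.601), np.float64(-0.033))
top all (np.float64(21.90811332110272), np.float64(0.601), np.float64(-0.036))
scene flange (np.float64(8.655355851886437), np.float64(0.598), np.float64(-0.025))
scene body (np.float64(5.794164813597), np.float64(0.604), np.float64(-0.03))
scene rim (np.float64(27.950245876523717), np.float64(0.596), np.float64(-0.037))
scene all (np.float64(30.445974541718968), np.float64(0.606), np.float64(-0.041))
```

Cell centre is (0.602, −0.033).

```bash
python3 -m jog '[{"translation":[-0.2,-0.25,0],"twist":0,"claw":0},{"translation":[-0.38,-0.47,0],"twist":0,"claw":0},{"translation":[-0.38,-0.47,0],"twist":0,"claw":0},{"translation":[-0.38,-0.47,0],"twist":0,"claw":0},{"translation":[-0.38,-0.47,0],"twist":0,"claw":0},{"translation":[-0.38,-0.47,0],"twist":0,"claw":0},{"translation":[-0.38,-0.47,0],"twist":0,"claw":0},{"translation":[-0.38,-0.47,0],"twist":0,"claw":0},{"translation":[-0.38,-0.47,0],"twist":0,"claw":0},{"translation":[-0.38,-0.47,0],"twist":0,"claw":0},{"translation":[-0.38,-0.47,0],"twist":0,"claw":0},{"translation":[-0.38,-0.47,0],"twist":0,"claw":0},{"translation":[-0.38,-0.47,0],"twist":0,"claw":0},{"translation":[-0.38,-0.47,0],"twist":0,"claw":0},{"translation":[-0.26,-0.3,0],"twist":0,"claw":0},{"translation":[0,0,0],"twist":0,"claw":0}]'
python3 -m jog '[{"translation":[0,0,0],"twist":1,"claw":0},{"translation":[0,0,0],"twist":1,"claw":0},{"translation":[0,0,0],"twist":1,"claw":0},{"translation":[0,0,0],"twist":1,"claw":0},{"translation":[0,0,0],"twist":1,"claw":0},{"translation":[0,0,0],"twist":0,"claw":0},{"translation":[0,0,0],"twist":0,"claw":0}]'
python3 - <<'E'
from h import *
go([.602,-.033,.16],2.3); t=cam('scene'); save(t,'s2.png',(140,290,220,400),3.3)
print(r.get_state()['moment'],r.get_state()['contact_force'])
E
```

```text
clock: 18.17
tool_pos: [0.6017, -0.0424, 0.1805]
eef_rot: [0.158, 0.987, -0.002, 0.0]
contact_force: [-0.5, 0.2, -2.6]
opening: 0.174
clock: 18.75
tool_pos: [0.6005, -0.0352, 0.1815]
eef_rot: [0.403, 0.915, -0.0, -0.0]
contact_force: [-0.7, -0.2, -2.5]
opening: 0.179
units [0.02 0.07 0.54] yaw now 2.312 q7 0.195 t 18.75 tilt [-0.0004 -0.0004]
twist units 0.11
[-0.05646035 -0.18372832 -0.04401052] [-0.49235421 -0.51112152 -1.92516563]
```

```bash
python3 -m jog '[{"translation":[0.01,0.04,0.3],"twist":0,"claw":0},{"translation":[0.01,0.03,0.4],"twist":0,"claw":0},{"translation":[0,0,0.4],"twist":0,"claw":0},{"translation":[0,0,0.2],"twist":0,"claw":0},{"translation":[0,0,0],"twist":0,"claw":0},{"translation":[0,0,0],"twist":0,"claw":0}]'
python3 - <<'E'
from h import *
go([.602,-.033,.115]);print(r.get_state()['moment'],r.get_state()['contact_force'])
t=cam('scene'); save(t,'s3.png',(140,290,220,400),3.3)
E
```

```text
clock: 19.3
tool_pos: [0.6021, -0.0329, 0.1289]
eef_rot: [0.404, 0.915, -0.0, -0.001]
contact_force: [0.9, 0.7, -2.3]
opening: 0.178
units [ 0.   -0.    0.35] yaw now 2.309 q7 0.14 t 19.3 tilt [-0.0011  0.0002]
[-0.00377496 -0.14673069  0.0224153 ] [ 0.89071016  0.66942133 -2.3435401 ]
```

View pics/s3.png

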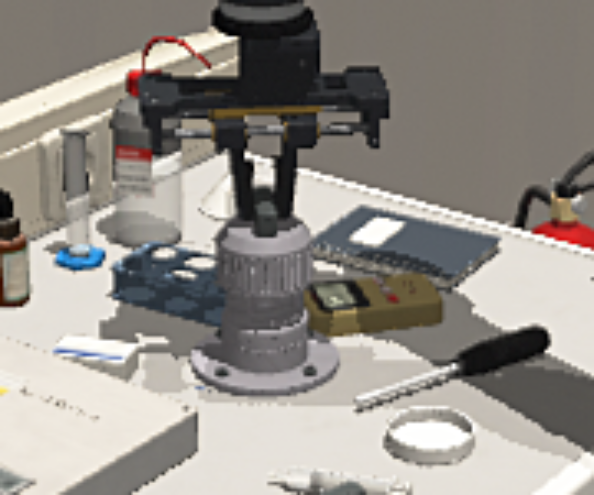

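Cap is level over the neck, axes together (crop column 264). Lowering in small steps with force checks.

```bash
python3 -m jog '[{"translation":[0,0,0.08],"twist":0,"claw":0},{"translation":[0,0,0.08],"twist":0,"claw":0},{"translation":[0,0,0.06],"twist":0,"claw":0},{"translation":[0,0,0],"twist":0,"claw":0}]'
python3 -m jog '[{"translation":[0,0,0.05],"twist":0,"claw":0},{"translation":[0,0,0.05],"twist":0,"claw":0},{"translation":[0,0,0],"twist":0,"claw":0}]'
python3 -c "
from h import *
s=r.get_state();print(s['moment'],s['contact_force'],s['tool_pos'])"
```

```text
clock: 19.68
tool_pos: [0.6022, -0.0331, 0.1204]
eef_rot: [0.405, 0.914, -0.0, -0.0]
contact_force: [-0.3, -0.4, -2.7]
opening: 0.179
clock: 19.93
tool_pos: [0.6022, -0.033, 0.1163]
eef_rot: [0.405, 0.914, -0.0, -0.0]
contact_force: [0.4, 0.1, -2.4]
opening: 0.179
[-0.02202419 -0.13434086  0.00426507] [ 0.38127205  0.11071072 -2.41293748] [ 0.60224319 -0.03304865  0.1163462 ]
```

```bash
python3 -m jog '[{"translation":[0,0,0.04],"twist":0,"claw":0},{"translation":[0,0,0],"twist":0,"claw":0}]'
python3 -m jog '[{"translation":[0,0,0.04],"twist":0,"claw":0},{"translation":[0,0,0],"twist":0,"claw":0}]'
python3 -m jog '[{"translation":[0,0,0.03],"twist":0,"claw":0},{"translation":[0,0,0],"twist":0,"claw":0}]'
```

```text
clock: 20.1
tool_pos: [0.6023, -0.033, 0.1149]
eef_rot: [0.405, 0.914, -0.0, -0.0]
contact_force: [0.0, -0.1, -2.8]
opening: 0.18
clock: 20.27
tool_pos: [0.6024, -0.0331, 0.1133]
eef_rot: [0.405, 0.914, -0.0, -0.0]
contact_force: [0.0, -0.2, -2.3]
opening: 0.176
clock: 20.43
tool_pos: [0.6024, -0.033, 0.1122]
eef_rot: [0.405, 0.914, -0.0, -0.0]
contact_force: [-0.7, 0.5, -2.0]
opening: 0.177
```

```bash
python3 -m jog '[{"translation":[0,0,0.03],"twist":0,"claw":0},{"translation":[0,0,0],"twist":0,"claw":0}]'
python3 -m jog '[{"translation":[0,0,0.03],"twist":0,"claw":0},{"translation":[0,0,0],"twist":0,"claw":0}]'
python3 -c "
from h import *
s=r.get_state();print(s['moment'],s['contact_force'],s['tool_pos'])"
```

```text
clock: 20.6
tool_pos: [0.6024, -0.033, 0.1109]
eef_rot: [0.405, 0.914, -0.0, -0.0]
contact_force: [-0.1, 0.3, -3.3]
opening: 0.184
clock: 20.77
tool_pos: [0.6024, -0.033, 0.1097]
eef_rot: [0.405, 0.914, -0.0, -0.0]
contact_force: [0.5, -0.1, -2.7]
opening: 0.18
[-0.00596893 -0.14407538 -0.0073967 ] [ 0.53188594 -0.1053547  -2.6646103 ] [ 0.60237048 -0.03301146  0.10972471]
```

```bash
python3 -m jog '[{"translation":[0,0,0.03],"twist":0,"claw":0},{"translation":[0,0,0],"twist":0,"claw":0}]'
python3 -m jog '[{"translation":[0,0,0.03],"twist":0,"claw":0},{"translation":[0,0,0],"twist":0,"claw":0}]'
python3 -c "
from h import *
s=r.get_state();print(s['moment'],s['contact_force'],s['tool_pos'])
t=cam('scene'); save(t,'s4.png',(170,270,240,360),5)"
```

```text
clock: 20.93
tool_pos: [0.6024, -0.033, 0.1085]
eef_rot: [0.405, 0.914, -0.0, -0.0]
contact_force: [0.2, -0.3, -3.5]
opening: 0.18
clock: 21.1
tool_pos: [0.6025, -0.0329, 0.1075]
eef_rot: [0.405, 0.914, 0.0, 0.0]
contact_force: [0.1, -0.6, -0.8]
opening: 0.176
[ 0.00146108 -0.19734442 -0.02885824] [ 0.14648605 -0.6216074  -0.766235  ] [ 0.60254957 -0.03293655  0.10749452]
```

```bash
python3 -m jog '[{"translation":[0,0,0.02],"twist":0,"claw":0},{"translation":[0,0,0],"twist":0,"claw":0}]'
python3 -m jog '[{"translation":[0,0,0],"twist":-0.5,"claw":0},{"translation":[0,0,0],"twist":-0.5,"claw":0},{"translation":[0,0,0],"twist":0,"claw":0}]'
python3 -c "
from h import *
s=r.get_state();print(s['moment'],s['contact_force'],s['tool_pos'])"
```

```text
clock: 21.32
tool_pos: [0.6026, -0.033, 0.1073]
eef_rot: [0.405, 0.914, -0.0, 0.0]
contact_force: [-1.0, -1.4, 2.7]
opening: 0.176
clock: 21.57
tool_pos: [0.6035, -0.0331, 0.1076]
eef_rot: [0.356, 0.935, 0.0, 0.001]
contact_force: [-0.0, -0.6, 4.6]
opening: 0.177
[-0.25312483 -0.15095263  0.06019489] [-0.04551188 -0.57334235  4.55719616] [ 0.60347724 -0.03307423  0.10761242]
```

```bash
python3 -m jog '[{"translation":[0,0,0],"twist":-0.5,"claw":0},{"translation":[0,0,0],"twist":-0.5,"claw":0},{"translation":[0,0,0],"twist":0,"claw":0}]'
python3 -c "
from h import *
s=r.get_state();print(s['moment'],s['contact_force'],s['tool_pos'],s['q'][6],s['joint_torque'][6])"
```

```text
clock: 21.82
tool_pos: [0.6035, -0.0332, 0.1079]
eef_rot: [0.307, 0.952, 0.0, 0.001]
contact_force: [-0.1, -0.4, 8.0]
opening: 0.176
[-0.22340492 -0.0344111  -0.21602787] [-0.12986865 -0.36957583  8.04073211] [ 0.60354348 -0.03319429  0.10789584] 0.2830562582475434 0.606771782040596
```

```bash
python3 -m jog '[{"translation":[0,0,0],"twist":0.7,"claw":0},{"translation":[0,0,0],"twist":0.7,"claw":0},{"translation":[0,0,0],"twist":0.6,"claw":0},{"translation":[0,0,0.01],"twist":0.7,"claw":0},{"translation":[0,0,0.01],"twist":0.7,"claw":0},{"translation":[0,0,0.01],"twist":0.6,"claw":0},{"translation":[0,0,0],"twist":0,"claw":0}]'
python3 -c "
from h import *
s=r.get_state();print(s['moment'],s['contact_force'],s['tool_pos'],s['q'][6],s['joint_torque'][6])"
```

```text
clock: 22.4
tool_pos: [0.6038, -0.0333, 0.1063]
eef_rot: [0.499, 0.866, 0.0, 0.001]
contact_force: [1.6, -1.0, 4.3]
opening: 0.174
[-0.271483   -0.47853867 -0.05907749] [ 1.64961275 -0.9715357   4.3426449 ] [ 0.60381612 -0.033272    0.1062521 ] -0.05099819673468306 -0.4305704589933157
```

```bash
python3 -m jog '[{"translation":[0,0,0.012],"twist":0.8,"claw":0},{"translation":[0,0,0.012],"twist":0.8,"claw":0},{"translation":[0,0,0.012],"twist":0.8,"claw":0},{"translation":[0,0,0.012],"twist":0.6,"claw":0},{"translation":[0,0,0],"twist":0,"claw":0}]'
python3 -c "
from h import *
s=r.get_state();print(s['moment'],s['contact_force'],s['tool_pos'],s['q'][6],s['joint_torque'][6])"
```

```text
clock: 22.82
tool_pos: [0.6036, -0.033, 0.1047]
eef_rot: [0.628, 0.778, 0.001, 0.001]
contact_force: [0.1, -0.6, 7.7]
opening: 0.179
[-0.33013779 -0.19463152 -0.17666688] [ 0.09491193 -0.56258522  7.69691178] [ 0.60357732 -0.03304471  0.10472959] -0.2902417538310675 -0.26962101459503174
```

```bash
python3 -m jog '[{"translation":[0,0,0.011],"twist":0.8,"claw":0},{"translation":[0,0,0.011],"twist":0.8,"claw":0},{"translation":[0,0,0.011],"twist":0.8,"claw":0},{"translation":[0,0,0.01],"twist":0.6,"claw":0},{"translation":[0,0,0],"twist":0,"claw":0}]'
python3 -c "
from h import *
s=r.get_state();print(s['moment'],s['contact_force'],s['tool_pos'],s['q'][6],s['joint_torque'][6])"
```

```text
clock: 23.23
tool_pos: [0.6034, -0.0341, 0.1032]
eef_rot: [0.742, 0.67, 0.0, 0.002]
contact_force: [-0.1, -3.2, 9.3]
opening: 0.181
[-0.6657307   0.10300738 -0.12822823] [-0.12312952 -3.21509898  9.27050409] [ 0.60342375 -0.03407955  0.1032455 ] -0.5216354588289382 -0.30122646130621433
```

```bash
for i in 1; do python3 -m jog '[{"translation":[0,0,0.006],"twist":0.5,"claw":0},{"translation":[0,0,0.006],"twist":0.5,"claw":0},{"translation":[0,0,0],"twist":0,"claw":0}]'; done
python3 -c "
from h import *
s=r.get_state();print(s['moment'],s['contact_force'],s['tool_pos'],s['q'][6],s['joint_torque'][6])"
python3 -m jog '[{"translation":[0,0,0.006],"twist":0.5,"claw":0},{"translation":[0,0,0],"twist":0,"claw":0}]'
python3 -c "
from h import *
s=r.get_state();print(s['moment'],s['contact_force'],s['tool_pos'],s['q'][6],s['joint_torque'][6])"
```

```text
clock: 23.48
tool_pos: [0.6029, -0.034, 0.1028]
eef_rot: [0.776, 0.63, -0.0, 0.001]
contact_force: [-1.2, -2.4, 10.1]
opening: 0.176
[-0.66854558  0.31015144 -0.12971265] [-1.23822872 -2.44259041 10.08473812] [ 0.60293293 -0.03401317  0.10278244] -0.596549718485694 -0.2190067945048213
clock: 23.65
tool_pos: [0.6031, -0.0337, 0.1026]
eef_rot: [0.792, 0.61, 0.0, 0.001]
contact_force: [-0.4, -1.8, 9.9]
opening: 0.18
[-0.53848878  0.17044962 -0.10211994] [-0.35233574 -1.82331691  9.94738977] [ 0.60313479 -0.03368225  0.10257519] -0.6337881609449266 -0.1928766444325447
```

```bash
cat > m.py <<'E'
from h import *
s=r.get_state();print('Mz',round(s['moment'][2],2),'Fz',round(s['contact_force'][2],1),'z',round(s['tool_pos'][2],4),'q7',round(s['q'][6],3),'tau',round(s['joint_torque'][6],2),R.from_quat(s['eef_rot']).as_euler('zyx')[0])
E
python3 -m jog '[{"translation":[0,0,0.006],"twist":0.5,"claw":0},{"translation":[0,0,0],"twist":0,"claw":0}]'>/dev/null; python3 m.py
python3 -m jog '[{"translation":[0,0,0.006],"twist":0.5,"claw":0},{"translation":[0,0,0],"twist":0,"claw":0}]'>/dev/null; python3 m.py
```

```text
Mz -0.08 Fz 9.9 z 0.1023 q7 -0.671 tau -0.2 -1.2598443646475097
Mz 0.02 Fz 11.6 z 0.1021 q7 -0.708 tau -0.35 -1.207841988191053
```

```bash
python3 -m jog '[{"translation":[0,0,0.004],"twist":0.5,"claw":0},{"translation":[0,0,0],"twist":0,"claw":0}]'>/dev/null; python3 m.py
python3 -m jog '[{"translation":[0,0,0.004],"twist":0.5,"claw":0},{"translation":[0,0,0],"twist":0,"claw":0}]'>/dev/null; python3 m.py
```

```text
Mz 0.53 Fz 13.7 z 0.102 q7 -0.743 tau -0.84 -1.1568540538917094
Mz 0.99 Fz 14.9 z 0.1019 q7 -0.779 tau -1.27 -1.106151234741527
```

Mz has risen to about 1 N m with z steady at the home height, so it's on the end stop. Relax, release, lift, check.

```bash
python3 -m jog '[{"translation":[0,0,-0.01],"twist":-0.5,"claw":0},{"translation":[0,0,0],"twist":0,"claw":0}]'; python3 m.py
python3 -m jog '[{"translation":[0,0,0],"twist":0,"claw":22},{"translation":[0,0,0],"twist":0,"claw":30},{"translation":[0,0,0],"twist":0,"claw":40},{"translation":[0,0,0],"twist":0,"claw":50},{"translation":[0,0,-0.2],"twist":0,"claw":60},{"translation":[0,0,-0.6],"twist":0,"claw":60},{"translation":[0,0,-0.7],"twist":0,"claw":60},{"translation":[0,0,-0.7],"twist":0,"claw":60},{"translation":[-0.4,0,-0.5],"twist":0,"claw":60},{"translation":[-0.6,0,0],"twist":0,"claw":60},{"translation":[-0.6,0,0],"twist":0,"claw":60},{"translation":[-0.6,0,0],"twist":0,"claw":60},{"translation":[0,0,0],"twist":0,"claw":60},{"translation":[0,0,0],"twist":0,"claw":60},{"translation":[0,0,0],"twist":0,"claw":60}]'
python3 - <<'E'
from h import *
w=cam('wrist')
for d in r.spot_point('cap_grip','wrist')[:3]: print('w',d['confidence'],at_z(w,*d['location'],.1065))
gw=r.spot_point('cap_grip','wrist')
t=cam('scene')
for d in r.spot_point('cap_grip','scene'): print('s',d['confidence'],d['location'],at_z(t,*d['location'],.1065))
print('expect grip home px',proj(t,[.6025,-.033,.1065]),'gap',proj(t,[.6025,-.033,.112]))
a=cv2.resize(w['img'],(400,300)); b=cv2.resize(t['img'][160:280,220:380],(400,300),interpolation=cv2.INTER_CUBIC)
cv2.imwrite('pics/fin.png',np.hstack([a,b])[:,:,::-1])
E
```

```text
clock: 24.48
tool_pos: [0.6019, -0.0341, 0.102]
eef_rot: [0.836, 0.548, -0.001, 0.001]
contact_force: [-3.5, -2.9, 11.8]
opening: 0.178
Mz 0.46 Fz 11.8 z 0.102 q7 -0.741 tau -0.14 -1.1607606683365326
clock: 25.73
tool_pos: [0.5675, -0.1124, 0.2091]
eef_rot: [0.837, 0.547, 0.001, -0.0]
contact_force: [-0.4, 1.2, 0.8]
opening: 0.602
w 0.95 [ 0.60405208 -0.03395415  0.1065    ]
s 0.87 [333.8, 261.2] [0.33109336 0.43322239 0.1065    ]
s 0.75 [292.6, 320.4] [0.33003944 0.25256877 0.1065    ]
s 0.7 [212.3, 300.3] [ 0.60953068 -0.04255502  0.1065    ]
expect grip home px (np.float64(214.14331430986297), np.float64(300.190760363321)) gap (np.float64(212.19103737662942), np.float64(300.1757997095632))
```

View pics/fin.png

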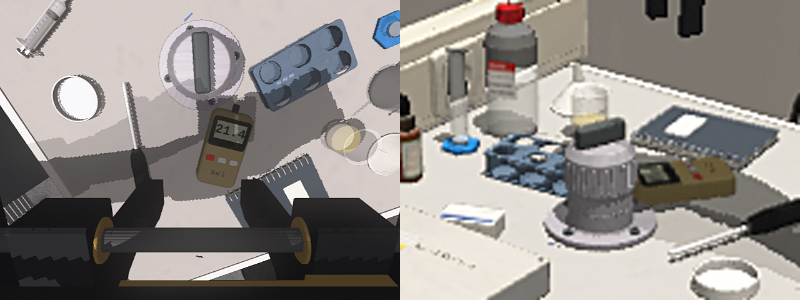

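```bash
python3 -c "
from plant import r
print(r.finish_job())"
```

```text
the job is handed in; nothing more can be done
None
```

I stood the vial upright in the cell, screwed the grey cap home over it, let go and handed the job in at about 26 s.

- **Vial:** I released it about 2–4 mm above the cell floor. The wrist picture afterwards showed it standing upright in the bore.
- **Finding the thread start:** The cap went almost straight into the thread starts by chance. I felt no contact until its origin was about 53.5 mm above the cell's. So I turned it back only 0.2 rad as a check; it rose slightly but did not drop.
- **Screwing home:** It then sank steadily as I turned it forward about 1.4 rad, at under 0.3 N m. At the end the moment rose to about 1 N m with the height steady, so I stopped there and eased off before opening the gripper. That last push was slightly firmer than the turning needs.
- **Last checks:**
  - The tool height put the cap's origin at about 48.1 mm, against 48.5 mm for fully home, assuming the cap did not slip in the grip.
  - The final pictures show the cap level and centred on the cell, with the gripper clear.
  - The wrist camera put the grip within 2 mm of the cell axis.
- **Disagreement:** The scene camera's network put the grip 2 pixels (about 5 mm) higher than home, at the gap height. That is about its accuracy, so I went by the force and height readings.

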